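# Fill the cheese carrier and set its day marker

## Task

Put the three white cheeses from the wire rack into the blue carrier's empty green-lined wells, one per well, setting each down gently, upright and flat on the well's floor (do not drop them). Then slide the carrier's yellow day marker along its track until it is centred beside the red flag. Leave the yellow cheese, the cheeses already in the carrier, the jar and the brush where they are.

Things in the scene. Friction and masses are not known exactly. Their poses are not given: they have to be found in the camera images.
- carrier: Blue plastic ripening carrier fixed to the table: a plate 160 (x) by 250 (y) mm, 20 mm high, with six round wells, 46 mm in diameter and 12 mm deep (floor 8 mm above the table), in two rows along y (x = -40, +40 mm; y = -84, 0, +84 mm). Three wells already hold a cheese, the other three are empty with a green liner. Origin at the centre of its underside, z up. A slider track runs along its -x side
- marker (a joint): Yellow day-marker grip (28 mm in carrier x, 20 mm along the track, 40 mm tall) that slides along the aluminium track fixed to the carrier's -x side (track 40 mm wide, 190 mm long, 14 mm high, centre line at carrier x = -100 mm). Value in m, 0 to 0.14, growing along carrier +y: the grip's centre is at carrier y = value - 0.07. Slides with about 1.5 N of friction and stays where it is left
- marker_top (a point): Centre of the top face of the yellow day-marker grip, 54 mm above the table
- flag: Upright red flag plate, 16 (x) by 6 (y, along the track) by 30 mm high, fixed beside the track on the side away from the wells, its centre at carrier x = -130 mm. Origin at the centre of its underside; its axes are parallel to the carrier's. It marks where along the track the day marker has to stand
- rack: Steel-wire draining rack fixed to the table, 200 by 200 mm, top 12 mm above the table, carrying three white cheeses and one yellow one about 90 mm apart in a 2 by 2 pattern along its axes. Origin at the centre of its underside
- yellow: Yellow cheese on the rack, same shape as the white ones (40 mm diameter, 36 mm tall): not part of this batch. Origin at the centre of its underside
- jar: Amber glass jar with a steel cap, 64 mm diameter, 100 mm tall, beyond the work; bystander. Origin at the centre of its underside
- brush: Brush lying on the table beyond the work; bystander. Origin on the table under its middle
- cheese0: White cheese to load: firm upright cylinder, 40 mm diameter, 36 mm tall, 30 to 65 g, standing on the rack. Origin at the centre of its underside, z up along its axis
- liner0: Green paper liner disc, 42 mm diameter, under 1 mm thick, fixed on the floor of an empty well of the carrier and centred in it. Origin at its centre on the well floor, 8 mm above the table
- loaded0: White cheese (40 mm diameter, 36 mm tall) that already sits in a well of the carrier. Origin at the centre of its underside
- cheese1: White cheese to load: firm upright cylinder, 40 mm diameter, 36 mm tall, 30 to 65 g, standing on the rack. Origin at the centre of its underside, z up along its axis
- liner1: Green paper liner disc, 42 mm diameter, under 1 mm thick, fixed on the floor of an empty well of the carrier and centred in it. Origin at its centre on the well floor, 8 mm above the table
- loaded1: White cheese (40 mm diameter, 36 mm tall) that already sits in a well of the carrier. Origin at the centre of its underside
- cheese2: White cheese to load: firm upright cylinder, 40 mm diameter, 36 mm tall, 30 to 65 g, standing on the rack. Origin at the centre of its underside, z up along its axis
- liner2: Green paper liner disc, 42 mm diameter, under 1 mm thick, fixed on the floor of an empty well of the carrier and centred in it. Origin at its centre on the well floor, 8 mm above the table
- loaded2: White cheese (40 mm diameter, 36 mm tall) that already sits in a well of the carrier. Origin at the centre of its underside
Mind the look-alikes: they are no part of the job. Leave any purple look-alike of the cheese1 alone. What is shaped like the cheese2 but pink is not meant.

How it is judged:
By the outcome, as a careful person would: the job done as asked, in the order asked, and still so for the second after the job is handed in, with the robot touching nothing.
It also fails if it takes over 72 s, if anything falls off the work surface, if the arm or the gripper's body presses on something with over 40 N, if the wrist force passes 120 N, or if a joint passes its speed limit or range.

## Robot

A 6-joint arm with a two-finger parallel gripper is mounted at the origin on the work surface. World frame = base frame: x ahead of the robot, y to its left, z up, the work surface at z = 0. Lengths are in m, angles in rad, forces in N, time in s.
With the tool pointing down it reaches from about 0.225 to 0.725 m from the base axis. Payload 3.1 kg.
Tool frame: the origin (TCP) lies midway between the tips of the shut fingers; the grasp point (between the pads) lies 19 mm behind it; z points along the fingers, y is the line along which they close (so a half turn about z gives the same grasp; the last joint's range is limited). The gripper opens to 85 mm and grips with 20 to 120 N. Pads are 22 mm wide; open, the fingers measure 114 mm over their backs; the gripper's body (76 mm by 85 mm) begins 54 mm behind the grasp point. The pads swing forward as they close: fully open they stand 13 mm farther back than shut.
Start: joints at [-1.411, 0.048, 0.099, 1.622, 0, 1.443], TCP at [0.149, -0.503, 0.203] pointing down, gripper open.
Joint ranges: [-2.91, 2.91], [-0.99, 1.94], [-1.21, 1.42], [-2.12, 2.29], [-1.49, 1.47], [-3.14, 3.14]. Speed limits (rad/s): [2.79, 2.79, 3.14, 3.14, 3.14, 3.14].

## Interface

Orientations are given as a unit quaternion [w, x, y, z].
In Python, from cell import * gives the robot as it stands. The module is installed in compiled form; this text tells all that it offers.
- The arm moves only by the tool move_arm, never from a script. Its argument "commands" is text: rows parted by semicolons, each of 7 numbers parted by spaces: the turn, a rotation vector about the tool's x, y, z in rad, then the shift along the tool's x, y, z in mm, then the finger opening in mm, from 0 to 85.4. A call has exactly 8 rows; each row shifts and turns the commanded pose from where the row before left it, along the tool's axes as they then stand; what a row does not reach is not made up. A row lasts 1/8 s, in which the tool goes at most 62.5 mm and 10.7 degrees, less where a joint would pass 70% of its speed; a pose out of reach is approached as far as the arm can. A call with a gripper value outside its range is refused whole. The fingers move at their own pace and stop on an object; the grip force is fixed at half the most. Time passes only in rows, so rows that do not move let the fingers close, or fill a call up. It gives the time, the measured TCP pose, the force, the opening and the grip force at its end, in the units of the state.
- observe(): the state, without advancing time (a new reading comes with each control period).
- camera(name): name is "scene" or "top" or "wrist"; returns (picture, depth): 400x640x3 uint8, blue, green, red; 400x640 float32, m along the optical axis (not along the pixel's ray), 0 where there is no reading.
- camera_params(name): a dict with "fx", "fy", "cx", "cy" (pixels), "k1" (the pictures are not rectified: a ray, as slopes to the right and down, at radius r is drawn at 1 + k1 r^2 times it, then the intrinsics apply), "xyz" and "orientation" of the camera in the world. Camera axes: x right, y down, z forward; pixel columns grow to the right and rows downward; lengths in m; the calibration is good to about 2 mm. A picture is of the moment at which its call begins: read the wrist's pose just before it. camera_params takes no time and is no camera call; for the wrist camera it gives the pose at the moment of the call.
- finish_job(): hands the job in; it is judged then, once.
The state is a dict: "t": time; "qpos": joint angles; "dq": joint speeds; "joint_torque": joint torques, N m; "eef_pos": TCP position; "eef_rot": TCP orientation; "wrist_force": force on the tool from outside, world axes, zero at the start; "torque": the same for the moment, N m; "finger_gap": opening from 0.0 (shut) to 1.0 (fully open); "grasp_force": force on a finger pad.
Only numpy, scipy, OpenCV 4.12 (cv2) and the standard library are available. Lean on these libraries where they do the work, as an engineer would, in place of code of your own. Each camera call takes 0.05 s, during which the arm holds its last target. There are 200 camera calls.

## Working session

There is one attempt and no reset: what is moved stays moved. The work goes in short steps, Python scripts to look and compute and a tool call to move; the robot and the scene stay as the last step left them, time stands still between calls to the robot, and variables do not carry over. Pictures are saved under pics/ and viewed, at most 11 in all, crops included, and the job is handed in when it is done.

Besides the shell and the picture viewer there is one more tool, called as name(argument=value, ...) on one line, values as JSON. move_arm: Moves the arm, as the interface text tells. Its arguments: {"type":"object","properties":{"commands":{"type":"string"}},"required":["commands"]}

```bash
mkdir -p pics; cat > h.py <<'E'
from cell import *
import numpy as np, cv2
from scipy.spatial.transform import Rotation as R
def rot(q): return R.from_quat([q[1],q[2],q[3],q[0]])
def px2w(p,u,v,z):
    K=np.array([[p['fx'],0,p['cx']],[0,p['fy'],p['cy']],[0,0,1.]])
    uv=np.array([[[u,v]]],float)
    s=cv2.undistortPoints(uv,K,np.array([p['k1'],0,0,0,0.]))[0,0]
    d=rot(p['orientation']).apply([s[0],s[1],1]); o=np.array(p['xyz'])
    return o+d*(z-o[2])/d[2]
def w2px(p,X):
    c=rot(p['orientation']).inv().apply(np.array(X)-p['xyz']); s=c[:2]/c[2]
    s=s*(1+p['k1']*(s@s)); return np.array([s[0]*p['fx']+p['cx'],s[1]*p['fy']+p['cy']])
E
python3 - <<'E'
from h import *
for n in ['top','scene']:
    i,d=camera(n); cv2.imwrite(f'pics/{n}0.png',i); np.save(f'{n}0.npy',d); print(n,camera_params(n))
s=observe(); print(s['t'],s['eef_pos'],s['eef_rot'],s['wrist_force'])
E
```

```text
top {'fx': 362.86019660379134, 'fy': 362.86019660379134, 'cx': 322.5860002535858, 'cy': 200.09381820612518, 'k1': -0.033481361586119404, 'xyz': array([0.51832412, 0.02402987, 0.79253043]), 'orientation': array([ 0.03106086, -0.69619087,  0.71645138, -0.03241801])}
scene {'fx': 456.4598287403102, 'fy': 456.4598287403102, 'cx': 316.78932418104347, 'cy': 203.48598805900573, 'k1': 0.011017987756213732, 'xyz': array([ 1.1769494 , -0.01679742,  0.96073329]), 'orientation': array([-0.20991836,  0.7164664 ,  0.63640354, -0.19390901])}
0.1 [ 0.1489386  -0.50278985  0.20222275] [-1.06910690e-03  9.89658235e-01  1.43441399e-01  9.41611168e-06] [-1.43219209  0.54051358 -0.56238925]
```

View pics/top0.png

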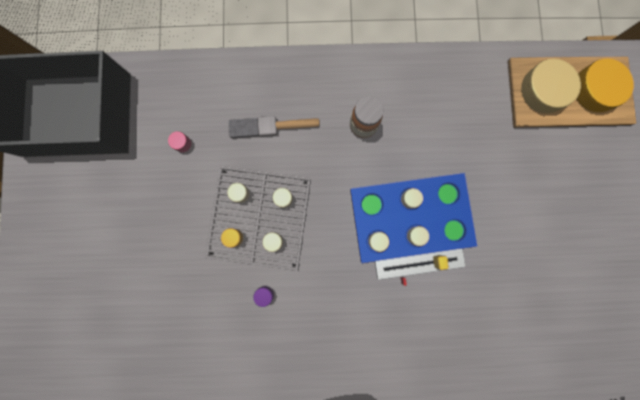

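View pics/scene0.png

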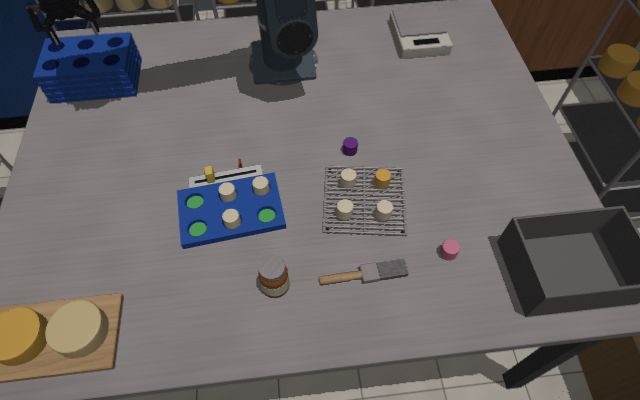

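The top view shows the rack with four cheeses: white at (237,192), (282,198) and (272,243), and yellow at (230,238). Pink at (178,141) and purple at (263,297) are the look-alikes off the rack. The carrier's empty green wells are at (371,205), (447,194) and (454,231), with the marker at (442,263) and the flag at (404,281). The three white ones on the rack fit the description, so I'll measure them and confirm in one crop.

```bash
python3 - <<'E'
from h import *
i=cv2.imread('pics/top0.png'); p=camera_params('top'); hsv=cv2.cvtColor(i,cv2.COLOR_BGR2HSV)
def blobs(lo,hi,z,name,amin=8):
    m=cv2.inRange(hsv,lo,hi); n,l,st,c=cv2.connectedComponentsWithStats(m)
    for k in range(1,n):
        if st[k,4]>=amin and 200<c[k][0]<490 and 160<c[k][1]<310: print(name,c[k].round(1),st[k,4],px2w(p,*c[k],z)[:2].round(4))
blobs((20,20,150),(45,110,255),.040,'white')
blobs((10,120,120),(24,255,255),.046,'yel')
blobs((24,120,120),(32,255,255),.05,'yel2')
blobs((45,120,80),(80,255,255),.008,'green')
blobs((0,120,60),(5,255,255),.03,'red',3)
blobs((170,120,60),(180,255,255),.03,'red',3)
blobs((105,120,60),(125,255,255),.02,'blue',500)
c=i[155:310,200:490]; cv2.imwrite('pics/crop1.png',cv2.resize(c,None,fx=2.7,fy=2.7,interpolation=cv2.INTER_CUBIC))
s=cv2.imread('pics/scene0.png');
E
```

```text
white [236.1 191.6] 299 [0.6091 0.2018]
white [281.3 196.6] 304 [0.5958 0.1075]
white [412.6 197.6] 259 [ 0.5858 -0.1665]
white [418.7 235.8] 264 [ 0.5062 -0.1751]
white [271.2 241.6] 311 [0.5032 0.1301]
white [378.9 241.4] 271 [ 0.4972 -0.092 ]
white [444.8 255.9] 11 [ 0.4632 -0.2272]
white [447.4 266.7] 15 [ 0.441  -0.2314]
yel [230.2 237.9] 261 [0.5132 0.2132]
yel [441.9 262.3] 61 [ 0.4509 -0.2185]
yel2 [231.4 235.5] 123 [0.518  0.2097]
yel2 [442.7 262.3] 94 [ 0.4511 -0.2189]
green [447.4 193.4] 272 [ 0.5958 -0.2515]
green [371. 204.] 293 [ 0.5774 -0.0833]
green [453.5 230. ] 280 [ 0.5159 -0.26  ]
red [403.8 279.2] 4 [ 0.4172 -0.1421]
red [404.1 282.7] 7 [ 0.4101 -0.1426]
red [403.4 279.9] 8 [ 0.4159 -0.1413]
blue [412.8 217.2] 6277 [ 0.5457 -0.1697]
```

View pics/crop1.png

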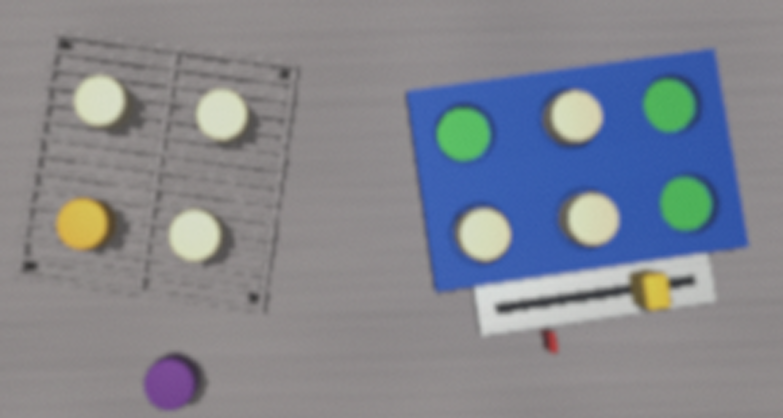

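The enlarged crop confirms it: the three whites on the rack are at crop (98,100), (221,114) and (194,235), clearly paler than the yellow one at (82,223). Next I square the tool to the world and go above the carrier.

move_arm(commands="0 0 0.144 0 0 0 85; 0 0 0.144 0 0 0 85; 0 0 0 40 -40 -8 85; 0 0 0 40 -40 -8 85; 0 0 0 40 -40 -8 85; 0 0 0 40 -40 -8 85; 0 0 0 40 -40 -8 85; 0 0 0 40 -40 -8 85")

```text
t: 1.1
eef_pos: [0.39, -0.2619, 0.2511]
eef_rot: [-0.0, 1.0, -0.0, -0.0]
wrist_force: [0.9, -0.3, -0.0]
finger_gap: 0.99
grasp_force: 0.0
```

```bash
python3 - <<'E'
from h import *
s=observe(); print(s['t'],s['eef_pos'],rot(s['eef_rot']).as_matrix().round(4))
p=camera_params('wrist'); print(p); print(px2w(p,320,200,0.02))
E
```

```text
1.1 [ 0.38995816 -0.2618603   0.25107714] [[ 1.e+00 -4.e-04 -4.e-04]
 [-4.e-04 -1.e+00  2.e-04]
 [-4.e-04 -2.e-04 -1.e+00]]
{'fx': 336.8889820173614, 'fy': 336.8889820173614, 'cx': 317.6095602141093, 'cy': 204.1101647288282, 'k1': -0.04298818594745447, 'xyz': array([ 0.46338398, -0.26209999,  0.42075071]), 'orientation': array([ 0.10451687,  0.69933613, -0.69930691, -0.10476189])}
[ 0.34603672 -0.26492176  0.02      ]
```

move_arm(commands="0 0 0 40 -30 0 85; 0 0 0 40 -30 0 85; 0 0 0 40 -30 0 85; 0 0 0 0 0 0 85; 0 0 0 0 0 0 85; 0 0 0 0 0 0 85; 0 0 0 0 0 0 85; 0 0 0 0 0 0 85")

```text
t: 2.1
eef_pos: [0.5086, -0.1741, 0.2516]
eef_rot: [0.0, 1.0, -0.001, 0.0]
wrist_force: [-0.1, -0.0, -0.8]
finger_gap: 0.993
grasp_force: 0.0
```

```bash
python3 - <<'E'
from h import *
p=camera_params('wrist'); i,d=camera('wrist'); cv2.imwrite('pics/w1.png',i); np.save('w1.npy',d)
import pickle; pickle.dump(p,open('w1.pkl','wb'))
hsv=cv2.cvtColor(i,cv2.COLOR_BGR2HSV)
def blobs(lo,hi,z,name,amin=30):
    m=cv2.inRange(hsv,lo,hi); n,l,st,c=cv2.connectedComponentsWithStats(m)
    for k in range(1,n):
        if st[k,4]>=amin: print(name,c[k].round(1),st[k],px2w(p,*c[k],z)[:2].round(4))
blobs((45,120,60),(80,255,255),.008,'green')
blobs((20,120,100),(34,255,255),.05,'yel')
blobs((0,120,60),(5,255,255),.03,'red')
blobs((170,120,60),(180,255,255),.03,'red')
print(observe()['t'],observe()['eef_pos'])
E
```

```text
green [381.7  92.1] [ 364   74   36   37 1036] [ 0.5928 -0.2495]
green [240.4 108.7] [ 223   91   36   36 1004] [ 0.5743 -0.0827]
green [385.7 159.5] [369 143  34  34 887] [ 0.5133 -0.2585]
yel [  5.7 151.4] [  0 149  15   7  69] [0.5321 0.1827]
yel [  1.4 171.5] [  0 160   5  23  75] [0.5088 0.1946]
yel [354.4 216.9] [345 202  20  31 493] [ 0.453  -0.2171]
red [293.6 240.2] [290 232   8  18 105] [ 0.415 -0.144]
2.15 [ 0.50872213 -0.17397817  0.25155532]
```

View pics/w1.png

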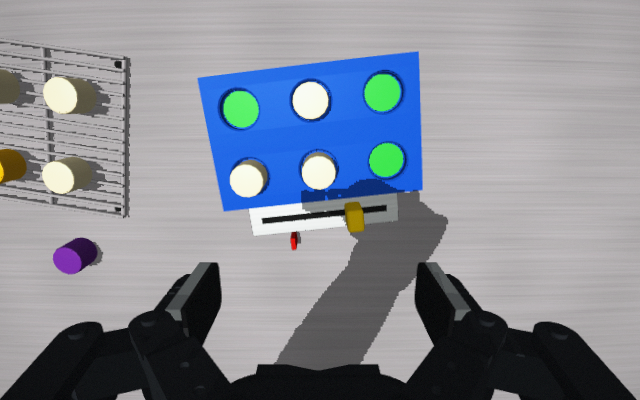

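The wrist view shows the green liners at (382,92), (240,109) and (386,160), the marker at (354,217) and the flag at (294,240). It agrees with the top view to 3 mm. Now over to the rack.

move_arm(commands="0 0 0 0 -50 10 65; 0 0 0 0 -50 10 65; 0 0 0 0 -50 10 65; 0 0 0 0 -50 10 65; 0 0 0 0 -50 10 65; 0 0 0 0 -50 0 65; 0 0 0 0 0 0 65; 0 0 0 0 0 0 65")

```text
t: 3.15
eef_pos: [0.5103, 0.096, 0.2021]
eef_rot: [-0.012, 1.0, 0.021, -0.0]
wrist_force: [0.3, -0.0, -0.6]
finger_gap: 0.76
grasp_force: 0.0
```

```bash
cat >> h.py <<'E'
def look(name,cols,save=None):
    import time
    s=observe(); p=camera_params(name); i,d=camera(name)
    if save: cv2.imwrite(f'pics/{save}.png',i)
    hsv=cv2.cvtColor(i,cv2.COLOR_BGR2HSV)
    print('t',round(s['t'],2),'tcp',np.round(s['eef_pos'],4),'cam',np.round(p['xyz'],4))
    for nm,lo,hi,z,amin in cols:
        m=cv2.morphologyEx(cv2.inRange(hsv,lo,hi),cv2.MORPH_OPEN,np.ones((3,3)))
        n,l,st,c=cv2.connectedComponentsWithStats(m)
        for k in range(1,n):
            if st[k,4]>=amin: print(nm,c[k].round(1),st[k],px2w(p,*c[k],z)[:2].round(4))
    return p,i,d
E
python3 - <<'E'
from h import *
p,i,d=look('wrist',[('green',(45,120,60),(80,255,255),.008,100)],'w2')
# cheese tops by depth: world z map
v,u=np.mgrid[0:400,0:640]
K=np.array([[p['fx'],0,p['cx']],[0,p['fy'],p['cy']],[0,0,1.]])
s=cv2.undistortPoints(np.stack([u,v],-1).reshape(-1,1,2).astype(float),K,np.array([p['k1'],0,0,0,0.]))[:,0]
P=rot(p['orientation']).apply(np.c_[s,np.ones(len(s))]*d.reshape(-1,1))+p['xyz']; Z=P[:,2].reshape(400,640)
m=((abs(Z-.048)<.004)&(d>0)).astype(np.uint8); m=cv2.morphologyEx(m,cv2.MORPH_OPEN,np.ones((5,5)))
n,l,st,c=cv2.connectedComponentsWithStats(m)
for k in range(1,n):
    if st[k,4]>300: print(c[k].round(1),st[k],px2w(p,*c[k],.048)[:2].round(4),i[l==k].mean(0).round(), np.median(Z[l==k]).round(4))
E
```

```text
t 3.15 tcp [0.5103 0.096  0.2021] cam [0.5837 0.0948 0.3718]
green [495.  119.4] [ 477   99   37   41 1191] [ 0.5745 -0.0832]
green [632.1 187.4] [623 169  17  34 447] [ 0.5097 -0.2555]
[212.9  72.7] [ 193   51   41   44 1450] [0.6053 0.1994] [228. 244. 243.] 0.0469
[313.5  91.8] [ 293   71   42   43 1444] [0.5919 0.1069] [232. 246. 244.] 0.0469
[202.7 171.8] [ 184  153   38   39 1179] [0.5124 0.2137] [ 28. 216. 244.] 0.0471
[287.8 186.6] [ 269  168   39   38 1161] [0.5013 0.1289] [225. 245. 246.] 0.0471
```

View pics/w2.png

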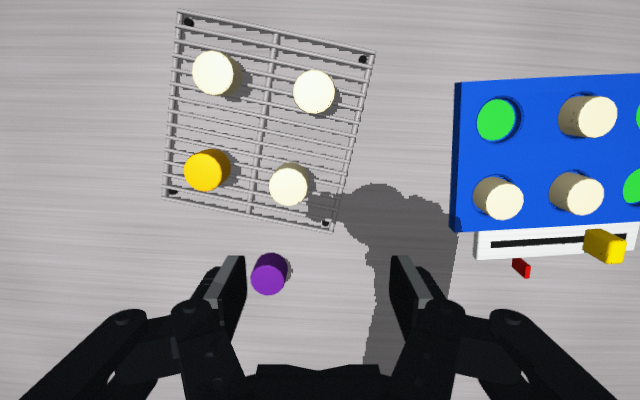

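The wrist view shows the rack tops: whites at (213,73), (314,92) and (288,187), yellow at (203,172). Fast rows clipped a little and left a small tilt, so I work out the correction.

```bash
cat >> h.py <<'E'
def go(X,yaw=0.,ref=None):
    s=observe(); Rc=rot(s['eef_rot']); Rd=R.from_euler('z',yaw)*R.from_euler('x',np.pi)
    print('turn',(Rc.inv()*Rd).as_rotvec().round(4),'shift_mm',(Rd.inv().apply(np.array(X)-s['eef_pos'])*1000).round(1),'gap',round(s['finger_gap'],3))
E
python3 -c "
from h import *
go([.5013,.1289,.10]); print(observe()['eef_pos'])"
```

```text
turn [-0.0245  0.      0.0411] shift_mm [ -9.  -33.  102.1] gap 0.76
[0.51029131 0.09588744 0.20206065]
```

move_arm(commands="-0.0245 0 0.0411 0 0 0 65; 0 0 0 -3 -11 34 65; 0 0 0 -3 -11 34 65; 0 0 0 -3 -11 34 65; 0 0 0 0 0 0 65; 0 0 0 0 0 0 65; 0 0 0 0 0 0 65; 0 0 0 0 0 0 65")

```text
t: 4.2
eef_pos: [0.5019, 0.1001, 0.1019]
eef_rot: [-0.014, 1.0, 0.024, 0.001]
wrist_force: [0.6, 0.4, -0.1]
finger_gap: 0.76
grasp_force: 0.0
```

```bash
python3 -c "
from h import *
go([.5013,.1289,.029])"
```

```text
turn [-0.0275 -0.0014  0.0482] shift_mm [ -0.6 -28.8  72.9] gap 0.76
```

```bash
python3 -c "
from h import *
s=observe(); print(np.round(s['qpos'],3), s['eef_rot'])"
```

```text
[ 0.047  0.009 -0.142  1.417  0.027  3.141] [-1.37571739e-02  9.99615314e-01  2.40728537e-02  6.80315740e-04]
```

Joint 6 is at its end stop, so I'll work with the tool yawed to 0.45 rad. The grasp on a round cheese is the same and the clearance is still ample.

```bash
python3 -c "
from h import *
go([.5013,.1289,.10],.45)"
```

```text
turn [-0.0267 -0.0075 -0.4018] shift_mm [ 12.  -26.2   1.9] gap 0.76
```

move_arm(commands="0 0 -0.134 0 0 0 65; 0 0 -0.134 0 0 0 65; 0 0 -0.134 0 0 0 65; -0.0267 -0.0075 0 0 0 0 65; 0 0 0 6 -13 1 65; 0 0 0 6 -13 1 65; 0 0 0 0 0 0 65; 0 0 0 0 0 0 65")

```text
t: 5.2
eef_pos: [0.4999, 0.1291, 0.0981]
eef_rot: [0.0, 0.975, 0.224, 0.001]
wrist_force: [0.2, -0.4, 0.5]
finger_gap: 0.761
grasp_force: 0.0
```

```bash
cat >> h.py <<'E'
def tops(save=None,z=.048,tol=.005,amin=300):
    s=observe(); p=camera_params('wrist'); i,d=camera('wrist')
    if save: cv2.imwrite(f'pics/{save}.png',i)
    v,u=np.mgrid[0:400,0:640]
    K=np.array([[p['fx'],0,p['cx']],[0,p['fy'],p['cy']],[0,0,1.]])
    r=cv2.undistortPoints(np.stack([u,v],-1).reshape(-1,1,2).astype(float),K,np.array([p['k1'],0,0,0,0.]))[:,0]
    P=rot(p['orientation']).apply(np.c_[r,np.ones(len(r))]*d.reshape(-1,1))+p['xyz']; Z=P[:,2].reshape(400,640)
    m=((abs(Z-z)<tol)&(d>0)&(i.max(2)>110)).astype(np.uint8); m=cv2.morphologyEx(m,cv2.MORPH_OPEN,np.ones((5,5)))
    n,l,st,c=cv2.connectedComponentsWithStats(m)
    for k in range(1,n):
        if st[k,4]>amin: print(c[k].round(1),st[k],px2w(p,*c[k],z)[:2].round(4),i[l==k].mean(0).round(),np.median(Z[l==k]).round(4))
    return p,i,d,Z
E
python3 -c "
from h import *
go([.5013,.1289,.029],.45); tops('w3'); print(np.round(observe()['qpos'],3))"
```

```text
turn [ 0.0011 -0.002   0.0009] shift_mm [ 1.1  0.8 69.1] gap 0.761
[287.2  19.2] [ 255    0   66   45 2440] [0.6006 0.1982] [230. 244. 242.] 0.0469
[412.1 101.1] [ 382   70   61   63 3022] [0.5923 0.1082] [223. 244. 244.] 0.0469
[208.7 141.3] [ 179  111   59   61 2784] [0.513  0.2144] [ 29. 216. 243.] 0.047
[318.2 209.5] [ 290  183   57   54 2389] [0.5022 0.1301] [202. 226. 228.] 0.0471
[ 0.123  0.025 -0.133  1.41  -0.     2.814]
```

move_arm(commands="0 0 0 1 0 24 65; 0 0 0 0.8 0 24 65; 0 0 0 0 0 15 65; 0 0 0 0 0 10 65; 0 0 0 0 0 0 65; 0 0 0 0 0 0 20; 0 0 0 0 0 0 20; 0 0 0 0 0 0 20")

```text
t: 6.25
eef_pos: [0.5024, 0.1298, 0.0259]
eef_rot: [0.0, 0.975, 0.223, 0.002]
wrist_force: [0.3, 0.2, 0.4]
finger_gap: 0.234
grasp_force: 0.0
```

```bash
python3 -c "
from h import *
s=observe(); print(s['eef_pos'],s['grasp_force'],s['wrist_force'],s['finger_gap']); p,i,d,Z=tops('w4')"
```

```text
[0.50238735 0.12976267 0.02585951] 0.0 [0.33206007 0.21101754 0.3937363 ] 0.23433404848596484
[271.4   8.6] [ 233    0   76   23 1217] [0.5923 0.194 ] [217. 237. 236.] 0.0469
[455.1 106. ] [ 410   60   91   93 6444] [0.5924 0.1087] [216. 241. 242.] 0.0469
[159.3 164.4] [ 117  122   85   86 5621] [0.5135 0.2141] [ 20. 208. 242.] 0.047
[317.3 256.2] [ 280  222   73   74 3369] [0.504  0.1311] [147. 175. 181.] 0.047
```

View pics/w4.png

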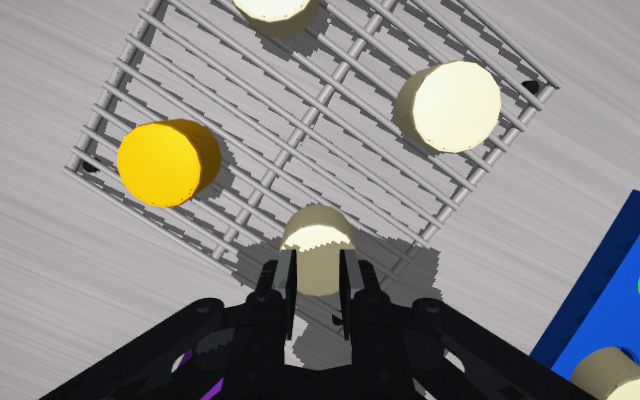

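The picture shows the fingers at (285,265) and (350,265) shut to 20 mm with no grip force, in front of the cheese top at (317,256). I'll check the fingertip height by depth.

```bash
python3 -c "
from h import *
p,i,d,Z=tops(amin=1e9)
v,u=np.mgrid[0:400,0:640]
K=np.array([[p['fx'],0,p['cx']],[0,p['fy'],p['cy']],[0,0,1.]])
r=cv2.undistortPoints(np.stack([u,v],-1).reshape(-1,1,2).astype(float),K,np.array([p['k1'],0,0,0,0.]))[:,0]
P=(rot(p['orientation']).apply(np.c_[r,np.ones(len(r))]*d.reshape(-1,1))+p['xyz'])
s=observe(); T=rot(s['eef_rot']).inv().apply(P-s['eef_pos']).reshape(400,640,3)
for y in range(244,340,8):
  print(y,[(x,*(T[y,x]*1000).round().astype(int)) for x in (268,278,286,292,347,355,365)])
"
```

```text
244 [(268, np.int64(-8), np.int64(-30), np.int64(15)), (278, np.int64(-13), np.int64(-25), np.int64(26)), (286, np.int64(8), np.int64(-15), np.int64(-21)), (292, np.int64(9), np.int64(-12), np.int64(-22)), (347, np.int64(8), np.int64(14), np.int64(-21)), (355, np.int64(6), np.int64(18), np.int64(-17)), (365, np.int64(-13), np.int64(30), np.int64(27))]
252 [(268, np.int64(-18), np.int64(-32), np.int64(26)), (278, np.int64(-13), np.int64(-24), np.int64(14)), (286, np.int64(10), np.int64(-14), np.int64(-34)), (292, np.int64(10), np.int64(-12), np.int64(-34)), (347, np.int64(10), np.int64(13), np.int64(-34)), (355, np.int64(10), np.int64(16), np.int64(-34)), (365, np.int64(-19), np.int64(30), np.int64(27))]
260 [(268, np.int64(7), np.int64(-22), np.int64(-35)), (278, np.int64(10), np.int64(-17), np.int64(-42)), (286, np.int64(10), np.int64(-13), np.int64(-42)), (292, np.int64(10), np.int64(-11), np.int64(-41)), (347, np.int64(10), np.int64(12), np.int64(-42)), (355, np.int64(10), np.int64(15), np.int64(-41)), (365, np.int64(7), np.int64(21), np.int64(-35))]
268 [(268, np.int64(6), np.int
[... 2485 characters left out ...]
4(15), np.int64(-14), np.int64(-92)), (278, np.int64(16), np.int64(-11), np.int64(-93)), (286, np.int64(-5), np.int64(-12), np.int64(-64)), (292, np.int64(-10), np.int64(-10), np.int64(-57)), (347, np.int64(-5), np.int64(11), np.int64(-65)), (355, np.int64(14), np.int64(10), np.int64(-90)), (365, np.int64(16), np.int64(13), np.int64(-92))]
332 [(268, np.int64(16), np.int64(-13), np.int64(-96)), (278, np.int64(16), np.int64(-11), np.int64(-97)), (286, np.int64(-8), np.int64(-12), np.int64(-65)), (292, np.int64(-80), np.int64(-18), np.int64(27)), (347, np.int64(-9), np.int64(11), np.int64(-64)), (355, np.int64(13), np.int64(10), np.int64(-92)), (365, np.int64(16), np.int64(12), np.int64(-96))]
```

The fingertips are actually about 27 mm behind the nominal TCP, so they closed above the cheese and nothing was touched. I'll reopen and measure the tip depth.

move_arm(commands="0 0 0 0 0 0 45; 0 0 0 0 0 0 45; 0 0 0 0 0 0 45; 0 0 0 0 0 0 65; 0 0 0 0 0 0 65; 0 0 0 0 0 0 65; 0 0 0 0 0 0 65; 0 0 0 0 0 0 65")

```text
t: 7.35
eef_pos: [0.5018, 0.1297, 0.0252]
eef_rot: [0.0, 0.975, 0.223, 0.001]
wrist_force: [-1.1, 0.5, 0.9]
finger_gap: 0.764
grasp_force: 0.0
```

```bash
cat >> h.py <<'E'
def tips(save=None):
    p,i,d,Z=tops(save,amin=1e9)
    v,u=np.mgrid[0:400,0:640]
    K=np.array([[p['fx'],0,p['cx']],[0,p['fy'],p['cy']],[0,0,1.]])
    r=cv2.undistortPoints(np.stack([u,v],-1).reshape(-1,1,2).astype(float),K,np.array([p['k1'],0,0,0,0.]))[:,0]
    P=(rot(p['orientation']).apply(np.c_[r,np.ones(len(r))]*d.reshape(-1,1))+p['xyz'])
    s=observe(); T=rot(s['eef_rot']).inv().apply(P-s['eef_pos']).reshape(400,640,3)*1000
    # finger front face: tool x 8..12 and z above cheese, dark
    m=(d>0)&(i.max(2)<120)&(abs(T[...,0])<14)&(abs(T[...,1])<70)&(T[...,2]>-60)&(Z>.004)
    for sgn in (-1,1):
        k=m&(sgn*T[...,1]>0); z=np.sort(T[...,2][k]); print('side',sgn,k.sum(),'z max pct',np.percentile(z,[50,90,98,100]).round(1) if len(z) else None)
    return T,i,d
E
python3 -c "
from h import *
T,i,d=tips('w5'); s=observe(); print(s['eef_pos'],s['finger_gap'])
for y in range(210,300,8): print(y,[(x,*map(int,T[y,x].round())) for x in (225,235,245,385,395,405)])
"
```

```text
side -1 1896 z max pct [-46.4  15.1  17.7  20.8]
side 1 2096 z max pct [-44.7  14.8  18.8  21.1]
[0.50183344 0.12968685 0.0251624 ] 0.7579555614433766
210 [(225, 9, -57, 27), (235, 10, -51, 26), (245, 13, -43, 17), (385, 10, 41, 26), (395, 9, 47, 27), (405, 10, 53, 26)]
218 [(225, 9, -54, 14), (235, 7, -50, 19), (245, 8, -43, 17), (385, 9, 39, 15), (395, 9, 45, 15), (405, 5, 54, 26)]
226 [(225, -1, -58, 26), (235, 4, -48, 14), (245, 0, -45, 26), (385, -1, 41, 26), (395, -1, 48, 26), (405, 4, 51, 15)]
234 [(225, -3, -56, 18), (235, -3, -50, 18), (245, -1, -43, 15), (385, -6, 42, 26), (395, -6, 48, 27), (405, -6, 54, 25)]
242 [(225, -6, -55, 14), (235, -11, -52, 26), (245, -11, -46, 26), (385, -6, 40, 14), (395, -11, 48, 26), (405, -11, 55, 26)]
250 [(225, -17, -59, 26), (235, -11, -50, 14), (245, -17, -46, 26), (385, -17, 42, 26), (395, -11, 46, 14), (405, -17, 55, 27)]
258 [(225, -22, -60, 26), (235, 10, -35, -41), (245, -17, -44, 14), (385, -22, 43, 25), (395, 10, 32, -40), (405, 10, 37, -40)]
266 [(225, 10, -38, -47), (235, 10, -33, -48), (245, -28, -47, 26), (385, -23, 41, 15), (395, 7, 32, -42), (405, 10, 35, -48)]
274 [(225, 10, -36, -54), (235, 8, -33, -51), (245, -1, -33, -34), (385, -33, 43, 25), (395, 4, 32, -43), (405, 10, 33, -55)]
282 [(225, 10, -34, -60), (235, 6, -32, -54), (245, -4, -33, -35), (385, -35, 42, 18), (395, 1, 32, -44), (405, 9, 32, -59)]
290 [(225, 10, -33, -66), (235, 3, -33, -54), (245, -8, -33, -37), (385, -41, 43, 18), (395, -3, 32, -45), (405, 6, 32, -59)]
298 [(225, 8, -33, -68), (235, 0, -33, -55), (245, -10, -32, -40), (385, -53, 45, 27), (395, -6, 32, -46), (405, 3, 32, -60)]
```

View pics/w5.png

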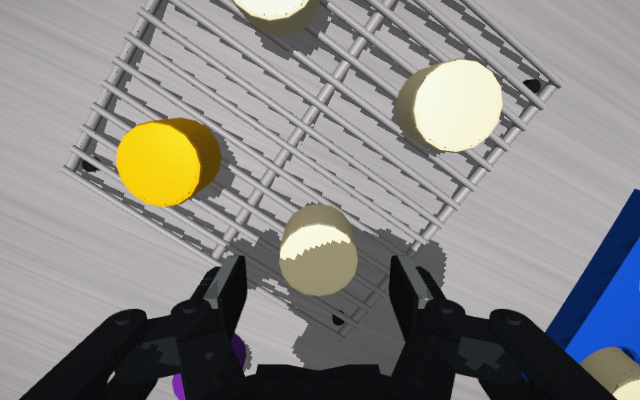

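The fingers at (238,265) and (395,265) have their tips about 37 mm behind the nominal TCP at this opening, and the cheese sits centred between them at (318,259). I go 29 mm lower in small steps and close.

move_arm(commands="0 0 0 1.3 0 10 65; 0 0 0 0 0 10 65; 0 0 0 0 0 5 65; 0 0 0 0 0 4 65; 0 0 0 0 0 0 25; 0 0 0 0 0 0 25; 0 0 0 0 0 0 25; 0 0 0 0 0 0 25")

```text
t: 8.4
eef_pos: [0.5035, 0.1303, -0.0034]
eef_rot: [0.0, 0.975, 0.223, 0.002]
wrist_force: [0.2, -0.6, -0.1]
finger_gap: 0.448
grasp_force: 60.2
```

```bash
python3 -c "
from h import *
s=observe(); print(s['eef_pos'],s['eef_rot'],s['finger_gap'],s['grasp_force'],s['wrist_force'])"
```

```text
[ 0.50346181  0.13031588 -0.00344632] [1.96803681e-04 9.74739989e-01 2.23336508e-01 1.64896296e-03] 0.44751618971151813 60.21132230758667 [ 0.18251831 -0.55259542 -0.10928971]
```

move_arm(commands="0 0 0 0 0 -20 25; 0 0 0 0 0 -30 25; 0 0 0 0 0 -30 25; 0 0 0 -5 37 0 25; 0 0 0 -5 37 0 25; 0 0 0 -5 37 0 25; 0 0 0 -5 37 0 25; 0 0 0 -5 37 0 25")

```text
t: 9.4
eef_pos: [0.5611, -0.0483, 0.0761]
eef_rot: [0.0, 0.975, 0.223, 0.001]
wrist_force: [1.1, 0.1, 0.3]
finger_gap: 0.442
grasp_force: 60.3
```

```bash
python3 -c "
from h import *
s=observe(); print(s['eef_pos'],s['grasp_force'],s['wrist_force'])
p,i,d,Z=tops('w6',z=float(s['eef_pos'][2]+.0514),tol=.006)
hsv=cv2.cvtColor(i,cv2.COLOR_BGR2HSV)
m=cv2.inRange(hsv,(45,120,40),(80,255,255)); n,l,st,c=cv2.connectedComponentsWithStats(m)
for k in range(1,n):
    if st[k,4]>100: print('green',c[k].round(1),st[k],px2w(p,*c[k],.008)[:2].round(4))
go([.5745,-.0832,.05],.45)
"
```

```text
[ 0.56106678 -0.04829118  0.07610468] 60.30781030654907 [1.09167271 0.08363411 0.27776757]
[317.6 291.6] [ 271  249   94   87 6473] [ 0.5614 -0.0477] [130. 160. 168.] 0.1265
green [367.6 208.7] [ 340  182   56   54 2350] [ 0.5747 -0.0825]
green [561.2 276.3] [ 538  255   46   43 1433] [ 0.5927 -0.2523]
turn [ 0.0059 -0.0019 -0.0036] shift_mm [-2.4 32.1 26.1] gap 0.449
```

View pics/w6.png

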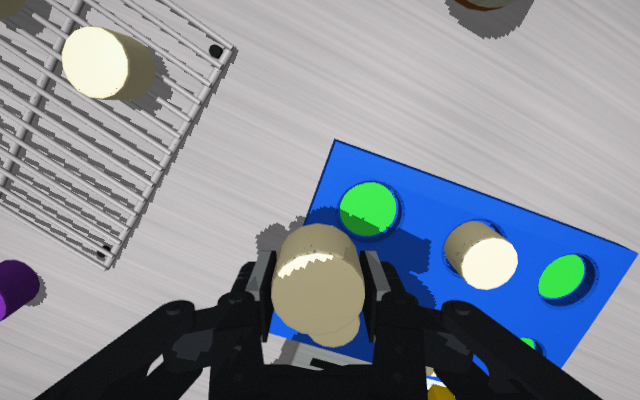

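The held cheese at (318,292) is centred on the tool to 0.5 mm, and the target liner is at (368,209). I approach and settle above the well.

move_arm(commands="0 0 0 -1 16 0 25; 0 0 0 -1 16 0 25; 0 0 0 0 0 15 25; 0 0 0 0 0 15 25; 0 0 0 0 0 0 25; 0 0 0 0 0 0 25; 0 0 0 0 0 0 25; 0 0 0 0 0 0 25")

```text
t: 10.45
eef_pos: [0.5737, -0.0769, 0.0471]
eef_rot: [0.0, 0.975, 0.223, 0.002]
wrist_force: [-0.3, -0.3, -0.3]
finger_gap: 0.453
grasp_force: 60.4
```

```bash
python3 -c "
from h import *
s=observe(); print(s['t'],s['eef_pos'],s['grasp_force'],s['wrist_force'],np.abs(s['dq']).max())
go([.5745,-.0827,-.0065],.45)
p,i,d,Z=tops(z=float(s['eef_pos'][2]+.0514),tol=.006)
go([.5745,-.0827,-.0065],.45)
"
```

```text
10.45 [ 0.57366009 -0.0768664   0.04705065] 60.449877977371216 [-0.25816429 -0.34873856 -0.29638187] 0.0036753752465433992
turn [ 0.0017 -0.0034  0.0006] shift_mm [-1.8  5.6 53.6] gap 0.453
[317.3 291.5] [ 271  248   94   88 6452] [ 0.5739 -0.0762] [127. 157. 165.] 0.0975
turn [ 0.0016 -0.0032  0.0006] shift_mm [-1.7  5.7 53.4] gap 0.446
```

move_arm(commands="0 0 0 -2.2 6.1 0 25; 0 0 0 0 0 20 25; 0 0 0 0 0 15 25; 0 0 0 0 0 0 25; 0 0 0 0 0 8 25; 0 0 0 0 0 5 25; 0 0 0 0 0 4 25; 0 0 0 0 0 0 25")

```text
t: 11.5
eef_pos: [0.5739, -0.0832, -0.0059]
eef_rot: [0.0, 0.975, 0.223, 0.001]
wrist_force: [0.1, -0.6, -0.4]
finger_gap: 0.448
grasp_force: 60.4
```

```bash
python3 -c "
from h import *
s=observe(); print(s['t'],s['eef_pos'],s['grasp_force'],s['wrist_force'],np.abs(s['dq']).max())"
```

```text
11.5 [ 0.57385306 -0.08321015 -0.00594218] 60.4495632648468 [ 0.0979114  -0.55131472 -0.37508288] 0.006764509757537565
```

move_arm(commands="0 0 0 0 0 0.6 25; 0 0 0 0 0 0 25; 0 0 0 0 0 0.4 25; 0 0 0 0 0 0 25; 0 0 0 0 0 0 25; 0 0 0 0 0 0 25; 0 0 0 0 0 0 25; 0 0 0 0 0 0 25")

```text
t: 12.5
eef_pos: [0.5739, -0.0833, -0.0067]
eef_rot: [0.0, 0.975, 0.223, 0.001]
wrist_force: [0.0, -0.2, -0.7]
finger_gap: 0.449
grasp_force: 60.5
```

```bash
python3 -c "
from h import *
s=observe(); print(s['t'],s['eef_pos'],s['grasp_force'],s['wrist_force'],np.abs(s['dq']).max())"
```

```text
12.5 [ 0.57394247 -0.08330433 -0.00668171] 60.450507402420044 [ 0.00707313 -0.18143487 -0.68541517] 0.0011522915586712887
```

move_arm(commands="0 0 0 0 0 0.5 25; 0 0 0 0 0 0 25; 0 0 0 0 0 0 25; 0 0 0 0 0 0 25; 0 0 0 0 0 0 25; 0 0 0 0 0 0 25; 0 0 0 0 0 0 25; 0 0 0 0 0 0 25")

```text
t: 13.5
eef_pos: [0.574, -0.0833, -0.0072]
eef_rot: [0.0, 0.975, 0.223, 0.001]
wrist_force: [-0.4, 0.5, -0.3]
finger_gap: 0.449
grasp_force: 60.4
```

```bash
python3 -c "
from h import *
s=observe(); print(s['t'],s['eef_pos'],s['grasp_force'],s['wrist_force'],np.abs(s['dq']).max())"
```

```text
13.5 [ 0.57395704 -0.08329271 -0.00715422] 60.44963479042053 [-0.44099432  0.54116073 -0.28687633] 0.0024248080879623007
```

move_arm(commands="0 0 0 0 0 0.5 25; 0 0 0 0 0 0 25; 0 0 0 0 0 0.4 25; 0 0 0 0 0 0 25; 0 0 0 0 0 0 25; 0 0 0 0 0 0 25; 0 0 0 0 0 0 25; 0 0 0 0 0 0 25")

```text
t: 14.5
eef_pos: [0.5741, -0.0834, -0.0075]
eef_rot: [0.0, 0.975, 0.223, 0.001]
wrist_force: [-3.1, 0.2, 6.1]
finger_gap: 0.448
grasp_force: 60.7
```

```bash
python3 -c "
from h import *
s=observe(); print(s['t'],s['eef_pos'],s['grasp_force'],s['wrist_force'],np.abs(s['dq']).max())"
```

```text
14.5 [ 0.5740538  -0.08336835 -0.00745143] 60.719929933547974 [-3.10728548  0.18377568  6.13018778] 0.0011483595495111
```

Contact with the floor at 6 N. I release and lift.

move_arm(commands="0 0 0 0 0 -0.4 25; 0 0 0 0 0 0 55; 0 0 0 0 0 0 55; 0 0 0 0 0 -15 60; 0 0 0 0 0 -30 65; 0 0 0 0 0 -35 65; 0 0 0 5 -37 -5 65; 0 0 0 5 -37 -5 65")

```text
t: 15.5
eef_pos: [0.5514, -0.0121, 0.0845]
eef_rot: [0.001, 0.975, 0.223, 0.003]
wrist_force: [1.3, -0.1, -0.2]
finger_gap: 0.761
grasp_force: 0.0
```

```bash
python3 -c "
from h import *
s=observe(); print(s['t'],s['eef_pos'],s['grasp_force'],s['wrist_force'],np.abs(s['dq']).max())
go([.592,.1076,.05],.45)
print('loaded z'); tops('w7',z=.044,tol=.004)"
```

```text
15.5 [ 0.55142683 -0.01206647  0.0844598 ] 0.0 [ 1.25728333 -0.05794926 -0.23623184] 0.48996718507392195
turn [ 0.0025 -0.0051 -0.0009] shift_mm [ 88.6 -90.1  34.5] gap 0.761
loaded z
[184.2  71.4] [163  42  37  61 996] [0.5992 0.0987] [222. 238. 238.] 0.0468
[425.6 233.4] [ 398  207   56   53 2327] [ 0.5728 -0.0823] [195. 218. 222.] 0.0429
[531.2 265.5] [ 504  241   55   50 2092] [ 0.5844 -0.1633] [220. 242. 244.] 0.0429
[377.9 325. ] [ 356  302   46   45 1561] [ 0.4952 -0.0883] [121. 152. 161.] 0.0431
```

The placed cheese top is at (426,233), height 42.9 mm, the same as its loaded neighbours, so it is seated flat. Next is cheese B.

move_arm(commands="0 0 0 22.3 -22.6 0 65; 0 0 0 22.3 -22.6 0 65; 0 0 0 22.3 -22.6 0 65; 0 0 0 22.2 -22.7 0 65; 0 0 0 0 0 17 65; 0 0 0 0 0 17 65; 0 0 0 0 0 0 65; 0 0 0 0 0 0 65")

```text
t: 16.55
eef_pos: [0.591, 0.107, 0.0481]
eef_rot: [0.0, 0.975, 0.223, 0.001]
wrist_force: [1.4, -0.1, 0.3]
finger_gap: 0.761
grasp_force: 0.0
```

```bash
python3 -c "
from h import *
s=observe(); print(s['t'],s['eef_pos'],np.abs(s['dq']).max())
tops(z=.048); go([.592,.108,-.0034],.45)"
```

```text
16.55 [0.59095527 0.1070084  0.04812211] 0.02175869590047617
[166.3 140.6] [ 129  102   75   78 4528] [0.6072 0.1998] [222. 243. 244.] 0.047
[319.4 236.3] [ 285  203   70   67 3632] [0.5942 0.1079] [172. 198. 203.] 0.0471
[ 94.1 276.3] [  62  246   65   61 3048] [0.5149 0.2139] [ 12. 202. 240.] 0.0471
turn [ 0.0011 -0.0026 -0.0007] shift_mm [ 0.8 -0.5 52.1] gap 0.76
```

move_arm(commands="0 0 0 2 0.5 15 65; 0 0 0 0 0 20 65; 0 0 0 0 0 12 65; 0 0 0 0 0 5 65; 0 0 0 0 0 0 65; 0 0 0 0 0 0 25; 0 0 0 0 0 0 25; 0 0 0 0 0 0 25")

```text
t: 17.6
eef_pos: [0.5947, 0.1085, -0.0022]
eef_rot: [0.0, 0.975, 0.223, 0.003]
wrist_force: [0.2, -0.4, 3.7]
finger_gap: 0.451
grasp_force: 60.7
```

move_arm(commands="0 0 0 0 0 0 25; 0 0 0 0 0 -20 25; 0 0 0 0 0 -30 25; 0 0 0 0 0 -30 25; 0 0 0 -18 36 0 25; 0 0 0 -18 36 0 25; 0 0 0 -18 36 0 25; 0 0 0 -18 36 0 25")

```text
t: 18.6
eef_pos: [0.5904, -0.0537, 0.0754]
eef_rot: [-0.0, 0.975, 0.223, 0.0]
wrist_force: [0.6, 0.4, 0.5]
finger_gap: 0.446
grasp_force: 60.5
```

```bash
python3 -c "
from h import *
s=observe(); print(s['t'],s['eef_pos'],s['eef_rot'],s['grasp_force'],np.round(s['qpos'],2))
go([.593,-.251,.08],.45)"
```

```text
18.6 [ 0.59040196 -0.05369679  0.07541035] [-1.78512114e-04  9.74719652e-01  2.23430846e-01  4.73696841e-04] 60.471646785736084 [-0.2   0.23  0.05  1.39  0.    2.49]
turn [-0.0001 -0.001   0.0007] shift_mm [-83.5 178.8  -4.6] gap 0.446
```

move_arm(commands="0 0 0 -16.5 35 0 25; 0 0 0 -16.5 35 0 25; 0 0 0 -16.5 35 0 25; 0 0 0 -16.5 35 0 25; 0 0 0 -16.5 34 0 25; 0 0 0 0 0 25 25; 0 0 0 0 0 0 25; 0 0 0 0 0 0 25")

```text
t: 19.6
eef_pos: [0.5924, -0.2445, 0.051]
eef_rot: [-0.0, 0.975, 0.224, 0.001]
wrist_force: [0.0, 0.3, -0.2]
finger_gap: 0.445
grasp_force: 60.5
```

```bash
python3 -c "
from h import *
s=observe(); print(s['t'],s['eef_pos'],s['grasp_force'],np.abs(s['dq']).max())
p,i,d,Z=tops(z=float(s['eef_pos'][2]+.0508),tol=.006)
go([.593,-.2512,-.004],.45)"
```

```text
19.6 [ 0.59239037 -0.24454771  0.0510265 ] 60.48170328140259 0.02023919148184671
[317.1 290.1] [ 272  247   92   86 6270] [ 0.593  -0.2437] [121. 151. 158.] 0.1003
turn [ 0.0011 -0.0025  0.0013] shift_mm [-2.8  5.9 55.8] gap 0.449
```

move_arm(commands="0 0 0 -2.9 5 0 25; 0 0 0 0 0 20 25; 0 0 0 0 0 15 25; 0 0 0 0 0 0 25; 0 0 0 0 0 12 25; 0 0 0 0 0 6 25; 0 0 0 0 0 3.5 25; 0 0 0 0 0 0 25")

```text
t: 20.65
eef_pos: [0.5925, -0.2507, -0.0055]
eef_rot: [-0.0, 0.975, 0.223, 0.001]
wrist_force: [0.8, -0.2, -1.5]
finger_gap: 0.448
grasp_force: 60.5
```

move_arm(commands="0 0 0 0 0 0.4 25; 0 0 0 0 0 0 25; 0 0 0 0 0 0.3 25; 0 0 0 0 0 0 25; 0 0 0 0 0 0 25; 0 0 0 0 0 0 25; 0 0 0 0 0 0 25; 0 0 0 0 0 0 25")

```text
t: 21.65
eef_pos: [0.5927, -0.2509, -0.0057]
eef_rot: [0.0, 0.975, 0.223, 0.001]
wrist_force: [1.3, 1.4, 1.5]
finger_gap: 0.448
grasp_force: 60.5
```

move_arm(commands="0 0 0 0 0 0.5 25; 0 0 0 0 0 0 25; 0 0 0 0 0 0 25; 0 0 0 0 0 0 25; 0 0 0 0 0 0 25; 0 0 0 0 0 0 25; 0 0 0 0 0 0 25; 0 0 0 0 0 0 25")

```text
t: 22.65
eef_pos: [0.5928, -0.2511, -0.0062]
eef_rot: [0.0, 0.975, 0.223, 0.002]
wrist_force: [2.7, 0.8, 1.9]
finger_gap: 0.448
grasp_force: 60.5
```

move_arm(commands="0 0 0 0.9 0.4 0 25; 0 0 0 0 0 0 25; 0 0 0 0 0 0 25; 0 0 0 0 0 0.4 25; 0 0 0 0 0 0 25; 0 0 0 0 0 0 25; 0 0 0 0 0 0 25; 0 0 0 0 0 0 25")

```text
t: 23.65
eef_pos: [0.5928, -0.2511, -0.0062]
eef_rot: [0.0, 0.975, 0.223, 0.001]
wrist_force: [-1.2, 1.6, 5.9]
finger_gap: 0.45
grasp_force: 60.9
```

```bash
python3 -c "
from h import *
s=observe(); print(s['t'],s['eef_pos'],s['wrist_force'],s['torque'])
p,i,d,Z=tops('w8',z=float(s['eef_pos'][2]+.0508),tol=.006)
e=cv2.resize(i[180:390,180:480],None,fx=2.6,fy=2.6); cv2.imwrite('pics/w8c.png',e)"
```

```text
23.65 [ 0.59280077 -0.25109092 -0.00623364] [-1.22073227  1.60774126  5.94160498] [0.23655558 0.44558989 0.02491781]
[114.7 219.4] [  65  172   99   96 7400] [ 0.5868 -0.1678] [225. 243. 244.] 0.043
[317.6 290.1] [ 272  247   92   87 6299] [ 0.5935 -0.2504] [137. 168. 176.] 0.043
[ 71.5 355. ] [  48  337   58   45 1467] [ 0.5151 -0.1667] [206. 230. 232.] 0.0429
```

View pics/w8c.png

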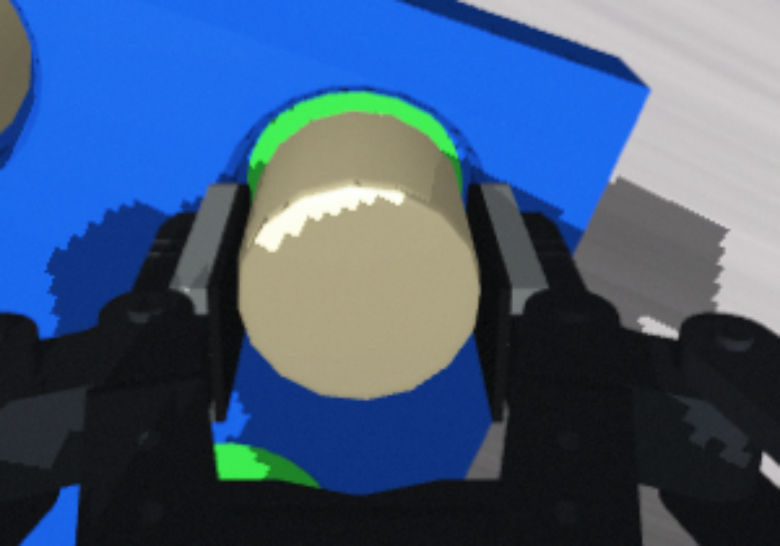

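The crop shows the cheese at (360,290) in its well with green liner showing around its far edge. Its top is at 43.0 mm like its loaded neighbours, so it is seated. I release and go for the third one.

move_arm(commands="0 0 0 0 0 -0.3 25; 0 0 0 0 0 0 55; 0 0 0 0 0 0 55; 0 0 0 0 0 -15 60; 0 0 0 0 0 -30 65; 0 0 0 0 0 -35 65; 0 0 0 22 -42 -5 65; 0 0 0 22 -42 -5 65")

```text
t: 24.7
eef_pos: [0.5972, -0.1561, 0.0858]
eef_rot: [0.001, 0.975, 0.222, 0.003]
wrist_force: [-0.2, -0.0, -0.7]
finger_gap: 0.758
grasp_force: 0.0
```

move_arm(commands="0 0 0 22 -42 0 65; 0 0 0 22 -42 0 65; 0 0 0 22 -42 0 65; 0 0 0 22 -42 0 65; 0 0 0 22 -42 0 65; 0 0 0 22 -42 0 65; 0 0 0 0 0 0 65; 0 0 0 0 0 0 65")

```text
t: 25.7
eef_pos: [0.6057, 0.128, 0.0843]
eef_rot: [0.001, 0.975, 0.224, 0.002]
wrist_force: [0.2, 0.1, -1.2]
finger_gap: 0.763
grasp_force: 0.0
```

```bash
python3 -c "
from h import *
s=observe(); print(s['t'],s['eef_pos'],np.abs(s['dq']).max(),np.round(s['qpos'],2))
tops(z=.048); go([.6075,.200,.048],.45)"
```

```text
25.7 [0.60567669 0.12800319 0.08432552] 0.026828458779068722 [ 0.1   0.29  0.14  1.41 -0.    2.79]
[214.8 170. ] [ 184  140   62   61 2976] [0.6071 0.2002] [223. 244. 245.] 0.0471
[149.2 279.5] [ 122  255   55   50 2162] [0.5147 0.2144] [ 13. 205. 241.] 0.0471
turn [ 0.0016 -0.0026 -0.0002] shift_mm [ 33.2 -64.6  36.2] gap 0.761
```

move_arm(commands="0 0 0 16.5 -32.3 0 65; 0 0 0 16.5 -32.3 0 65; 0 0 0 0 0 18 65; 0 0 0 0 0 18 65; 0 0 0 0 0 0 65; 0 0 0 0 0 0 65; 0 0 0 0 0 0 65; 0 0 0 0 0 0 65")

```text
t: 26.75
eef_pos: [0.6077, 0.2006, 0.0486]
eef_rot: [0.0, 0.975, 0.223, 0.002]
wrist_force: [0.4, 0.4, 0.5]
finger_gap: 0.76
grasp_force: 0.0
```

```bash
python3 -c "
from h import *
s=observe(); print(s['t'],s['eef_pos'],np.abs(s['dq']).max(),np.round(s['qpos'],2))
tops(z=.048); go([.6075,.200,-.0034],.45)"
```

```text
26.75 [0.60769199 0.20060836 0.04855872] 0.0034783467148948584 [ 0.21  0.36  0.15  1.36 -0.    2.91]
[316.5 240.9] [ 282  209   70   65 3573] [0.6076 0.2016] [161. 188. 193.] 0.0471
[246.7 351.8] [232 331  31  44 906] [0.5222 0.2082] [ 11. 189. 230.] 0.0471
turn [ 0.0012 -0.0037  0.0003] shift_mm [-0.4  0.6 51.9] gap 0.762
```

move_arm(commands="0 0 0 -0.5 -0.5 15 65; 0 0 0 0 0 20 65; 0 0 0 0 0 12 65; 0 0 0 0 0 5 65; 0 0 0 0 0 0 65; 0 0 0 0 0 0 25; 0 0 0 0 0 0 25; 0 0 0 0 0 0 25")

```text
t: 27.8
eef_pos: [0.6076, 0.2012, -0.003]
eef_rot: [0.0, 0.975, 0.223, 0.002]
wrist_force: [-0.4, -0.0, 2.6]
finger_gap: 0.445
grasp_force: 60.7
```

move_arm(commands="0 0 0 0 0 0 25; 0 0 0 0 0 -20 25; 0 0 0 0 0 -30 25; 0 0 0 0 0 -30 25; 0 0 0 -30 39.5 0 25; 0 0 0 -30 39.5 0 25; 0 0 0 -30 39.5 0 25; 0 0 0 -30 39.5 0 25")

```text
t: 28.8
eef_pos: [0.5665, 0.0051, 0.0763]
eef_rot: [0.0, 0.975, 0.223, 0.001]
wrist_force: [-0.4, -0.5, -0.4]
finger_gap: 0.448
grasp_force: 60.6
```

move_arm(commands="0 0 0 -30 39.5 0 25; 0 0 0 -30 39.5 0 25; 0 0 0 -30 39.5 0 25; 0 0 0 -30 39.5 0 25; 0 0 0 -30 39.5 0 25; 0 0 0 0 0 25 25; 0 0 0 0 0 0 25; 0 0 0 0 0 0 25")

```text
t: 29.8
eef_pos: [0.5182, -0.2362, 0.0511]
eef_rot: [0.0, 0.975, 0.224, 0.001]
wrist_force: [0.7, 0.8, 0.2]
finger_gap: 0.448
grasp_force: 60.6
```

```bash
python3 -c "
from h import *
s=observe(); print(s['t'],s['eef_pos'],s['grasp_force'],np.abs(s['dq']).max())
p,i,d,Z=tops('w9',z=float(s['eef_pos'][2]+.0508),tol=.006)
hsv=cv2.cvtColor(i,cv2.COLOR_BGR2HSV)
m=cv2.inRange(hsv,(45,120,40),(80,255,255)); n,l,st,c=cv2.connectedComponentsWithStats(m)
for k in range(1,n):
    if st[k,4]>100: print('green',c[k].round(1),st[k],px2w(p,*c[k],.008)[:2].round(4))
go([.5135,-.2585,-.004],.45)"
```

```text
29.8 [ 0.51821608 -0.2361819   0.05106106] 60.590375661849976 0.013644146021162883
[317.  289.2] [ 271  246   94   87 6345] [ 0.5191 -0.2351] [119. 148. 155.] 0.1011
green [375.1 103. ] [357  87  53  55 454] [ 0.5988 -0.2356]
green [353.8 226.7] [ 320  209   56   49 1289] [ 0.522  -0.2611]
turn [ 0.0018 -0.003   0.0016] shift_mm [-14.4  17.8  55.5] gap 0.446
```

move_arm(commands="0 0 0 -7.7 9.3 0 25; 0 0 0 -7.7 9.3 0 25; 0 0 0 0 0 20 25; 0 0 0 0 0 15 25; 0 0 0 0 0 0 25; 0 0 0 0 0 12 25; 0 0 0 0 0 6 25; 0 0 0 0 0 0 25")

```text
t: 30.85
eef_pos: [0.5122, -0.2596, -0.0034]
eef_rot: [-0.0, 0.975, 0.223, 0.001]
wrist_force: [0.2, 0.4, -0.6]
finger_gap: 0.444
grasp_force: 60.6
```

move_arm(commands="0 0 0 0 0 3 25; 0 0 0 0 0 0 25; 0 0 0 0 0 0.4 25; 0 0 0 0 0 0 25; 0 0 0 0 0 0.3 25; 0 0 0 0 0 0 25; 0 0 0 0 0 0 25; 0 0 0 0 0 0 25")

```text
t: 31.85
eef_pos: [0.5126, -0.2602, -0.0063]
eef_rot: [0.0, 0.975, 0.223, 0.001]
wrist_force: [0.5, 0.1, 0.2]
finger_gap: 0.444
grasp_force: 60.6
```

move_arm(commands="0 0 0 0 0 0.5 25; 0 0 0 0 0 0 25; 0 0 0 0 0 0.4 25; 0 0 0 0 0 0 25; 0 0 0 0 0 0 25; 0 0 0 0 0 0 25; 0 0 0 0 0 0 25; 0 0 0 0 0 0 25")

```text
t: 32.85
eef_pos: [0.5125, -0.2601, -0.007]
eef_rot: [0.0, 0.975, 0.223, 0.001]
wrist_force: [-0.6, 1.0, 3.0]
finger_gap: 0.448
grasp_force: 60.7
```

move_arm(commands="0 0 0 0 0 0 55; 0 0 0 0 0 0 55; 0 0 0 0 0 -15 60; 0 0 0 0 0 -40 60; 0 0 0 0 0 -45 50; 0 0 0.17 0 0 -20 50; 0 0 0.17 -10 -20 0 50; 0 0 0 -10 -20 0 50")

```text
t: 33.85
eef_pos: [0.4852, -0.2252, 0.1145]
eef_rot: [0.001, 0.999, 0.054, 0.002]
wrist_force: [0.7, -0.9, 0.2]
finger_gap: 0.584
grasp_force: 0.0
```

```bash
python3 -c "
from h import *
s=observe(); print(s['t'],s['eef_pos'],s['eef_rot'],np.abs(s['dq']).max())
tops(z=.044,tol=.0035)
look('wrist',[('yel',(18,110,60),(34,255,255),.054,100),('red',(0,120,50),(6,255,255),.02,30),('red',(170,120,50),(180,255,255),.02,30)],'w10')"
```

```text
33.85 [ 0.48515174 -0.22524179  0.11450093] [7.48063024e-04 9.98520228e-01 5.43299462e-02 2.24748323e-03] 0.43959807275246693
[246.   54.2] [ 217   24   58   62 2772] [ 0.5835 -0.1668] [226. 243. 239.] 0.043
[373.3  57.9] [ 345   28   58   61 2728] [ 0.5904 -0.2512] [221. 243. 241.] 0.0429
[125.4  60.6] [  98   31   55   60 2557] [ 0.5718 -0.0856] [213. 239. 239.] 0.043
[139.4 172.2] [ 115  146   50   53 2056] [ 0.4956 -0.0928] [212. 239. 240.] 0.0431
[252.1 171.7] [ 226  146   53   52 2173] [ 0.5046 -0.1754] [219. 241. 241.] 0.0431
[368.5 174.8] [ 343  149   52   52 2134] [ 0.5116 -0.2597] [216. 241. 242.] 0.0431
t 33.9 tcp [ 0.4833 -0.2224  0.1142] cam [ 0.5559 -0.2146  0.284 ]
yel [307.4 242.8] [ 294  219   27   48 1208] [ 0.456  -0.2178]
red [218.2 265.5] [212 253  16  27 254] [ 0.4109 -0.1431]
```

View pics/w10.png

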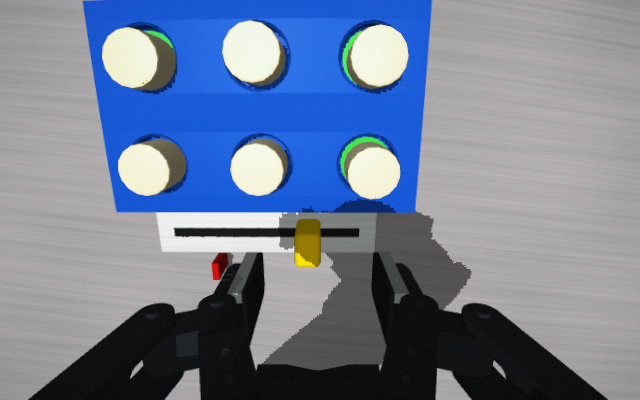

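The wrist view shows all six wells filled, with every top at 43 mm, the marker at (307,243) and the flag at (218,265). I measure both along the track.

```bash
cat >> h.py <<'E'
C=np.array([.5438,-.1705]); YAW=.1105; cx_=np.array([np.cos(YAW),np.sin(YAW)]); cy_=np.array([-np.sin(YAW),np.cos(YAW)])
def track():
    s=observe(); p,i,d,Z=tops(amin=1e9); hsv=cv2.cvtColor(i,cv2.COLOR_BGR2HSV)
    print('tcp',np.round(s['eef_pos'],4),'gap',s['finger_gap'],'carrier xy mm',[round(float((np.array(s['eef_pos'][:2])-C)@a)*1000,1) for a in (cx_,cy_)])
    for nm,m,zt in (('marker',cv2.inRange(hsv,(18,100,40),(36,255,255))>0,.053),('flag',(cv2.inRange(hsv,(0,120,40),(6,255,255))|cv2.inRange(hsv,(172,120,40),(180,255,255)))>0,.029)):
        for lab,k in (('top',m&(abs(Z-zt)<.003)),('all',m&(Z>.004))):
            v,u=np.nonzero(k)
            if len(v)<5: print(nm,lab,len(v)); continue
            W=np.array([px2w(p,a,b,Z[b,a])[:2]-C for a,b in zip(u,v)])*1000
            X,Y=W@cx_,W@cy_; print(nm,lab,len(v),'x',np.percentile(X,[2,50,98]).round(1),'y',np.percentile(Y,[1,50,99]).round(1),'mean y',Y.mean().round(1))
E
python3 -c "
from h import *
track(); go([.4444,-.2170,.05],.1105)"
```

```text
tcp [ 0.4843 -0.2237  0.114 ] gap 0.5902094821755253 carrier xy mm [-65.0, -46.3]
marker top 827 x [-111.8  -98.5  -86.9] y [-46.7 -37.  -27.4] mean y -37.0
marker all 1219 x [-111.2  -92.7  -86.1] y [-46.7 -37.1 -27.1] mean y -37.1
flag top 139 x [-137.2 -128.9 -121.7] y [38.7 41.4 44.5] mean y 41.3
flag all 303 x [-136.7 -127.2 -121.5] y [38.3 39.6 44.4] mean y 40.1
turn [ 0.0013 -0.0037  0.0008] shift_mm [-39.5 -12.2  63.8] gap 0.586
```

Marker centre is at carrier y = −37.0 and the flag at +41.5, so it has to slide +78.5 mm. Down onto the marker and grip.

move_arm(commands="0 0 0 -17.5 -5.2 0 50; 0 0 0 -17.5 -5.2 0 50; 0 0 0 0 0 35 50; 0 0 0 0 0 35 50; 0 0 0 0 0 25 50; 0 0 0 0 0 15 50; 0 0 0 0 0 0 50; 0 0 0 0 0 0 50")

```text
t: 35.0
eef_pos: [0.4503, -0.2192, 0.0039]
eef_rot: [0.001, 0.998, 0.055, 0.002]
wrist_force: [-0.1, -0.5, 0.2]
finger_gap: 0.587
grasp_force: 0.0
```

```bash
python3 -c "
from h import *
print(observe()['wrist_force']); track(); go([.4490,-.2183,-.006],.1105)"
```

```text
[-0.12947541 -0.48164946  0.16752149]
tcp [ 0.4503 -0.2192  0.0039] gap 0.5869416136252863 carrier xy mm [-98.3, -38.1]
marker top 2710 x [-112.   -98.   -86.6] y [-46.4 -37.  -27.4] mean y -36.9
marker all 4005 x [-111.6  -92.1  -85.9] y [-46.6 -37.  -27.2] mean y -36.9
flag top 9 x [-122.2 -122.  -121.7] y [39.6 41.2 44.1] mean y 41.7
flag all 481 x [-135.6 -124.1 -121.2] y [14.4 39.2 44.2] mean y 39.5
turn [ 0.0019 -0.0047 -0.0001] shift_mm [-1.4 -1.1 10.1] gap 0.583
```

move_arm(commands="0 0 0 -1 -1 6 50; 0 0 0 0 0 0 50; 0 0 0 0 0 0 5; 0 0 0 0 0 0 5; 0 0 0 0 0 0 5; 0 0 0 0 0 0 5; 0 0 0 0 0 0 5; 0 0 0 0 0 0 5")

```text
t: 36.05
eef_pos: [0.4482, -0.2176, -0.0032]
eef_rot: [0.0, 0.998, 0.055, 0.001]
wrist_force: [-0.8, -0.4, 2.7]
finger_gap: 0.223
grasp_force: 59.7
```

```bash
python3 -c "
from h import *
s=observe();print(s['wrist_force'],s['grasp_force'],s['eef_rot']); track()"
```

```text
[-0.77483744 -0.38962824  2.65592991] 59.680867195129395 [9.55621266e-05 9.98476494e-01 5.51629889e-02 1.31416023e-03]
tcp [ 0.4482 -0.2176 -0.0032] gap 0.22292077217249506 carrier xy mm [-100.2, -36.3]
marker top 2946 x [-111.6  -97.7  -86.6] y [-45.7 -36.1 -26.9] mean y -36.3
marker all 4404 x [-111.2  -91.3  -85.9] y [-45.9 -36.3 -26.8] mean y -36.3
flag top 239 x [-130.7 -125.4 -121.6] y [38.7 41.6 44.7] mean y 41.5
flag all 820 x [-133.9 -124.8 -121.2] y [ 9.1 39.5 44.5] mean y 39.5
```

move_arm(commands="0 0 0 0 -10 0 5; 0 0 0 0 -15 0 5; 0 0 0 0 -15 0 5; 0 0 0 0 -15 0 5; 0 0 0 0 -12 0 5; 0 0 0 0 -8 0 5; 0 0 0 0 0 0 5; 0 0 0 0 0 0 5")

```text
t: 37.1
eef_pos: [0.4398, -0.1415, -0.0032]
eef_rot: [-0.001, 0.998, 0.056, 0.001]
wrist_force: [-1.7, 0.8, 7.1]
finger_gap: 0.224
grasp_force: 60.4
```

```bash
python3 -c "
from h import *
s=observe();print(s['wrist_force'],s['grasp_force'],s['eef_rot']); track()"
```

```text
[-1.74719008  0.76966302  7.07482893] 60.40076673030853 [-0.00127105  0.99845186  0.05559178  0.00135294]
tcp [ 0.4398 -0.1415 -0.0032] gap 0.22431594886972026 carrier xy mm [-100.1, 40.3]
marker top 2951 x [-111.7  -97.8  -86.6] y [30.8 40.  49.6] mean y 40.2
marker all 4419 x [-111.3  -91.4  -85.9] y [30.7 40.  49.8] mean y 40.2
flag top 134 x [-137.4 -133.8 -130.6] y [39.5 41.9 44.8] mean y 42.1
flag all 135 x [-137.4 -133.8 -130.5] y [39.5 41.9 44.8] mean y 42.0
```

move_arm(commands="0 0 0 0 -1.6 0 5; 0 0 0 0 0 0 5; 0 0 0 0 0 0 5; 0 0 0 0 0 0 35; 0 0 0 0 0 0 45; 0 0 0 0 0 -25 50; 0 0 0 0 0 -45 50; 0 0 0 0 0 -45 50")

```text
t: 38.15
eef_pos: [0.4387, -0.1406, 0.1116]
eef_rot: [-0.001, 0.998, 0.055, 0.0]
wrist_force: [0.7, -0.9, -0.0]
finger_gap: 0.584
grasp_force: 0.0
```

move_arm(commands="0 0 0 0 0 -20 50; 0 0 0 0 0 0 50; 0 0 0 0 0 0 50; 0 0 0 0 0 0 50; 0 0 0 0 0 0 50; 0 0 0 0 0 0 50; 0 0 0 0 0 0 50; 0 0 0 0 0 0 50")

```text
t: 39.15
eef_pos: [0.4394, -0.1414, 0.1316]
eef_rot: [-0.0, 0.998, 0.055, 0.001]
wrist_force: [-0.1, -0.3, 0.0]
finger_gap: 0.588
grasp_force: 0.0
```

```bash
python3 -c "
from h import *
s=observe();print(s['t']); track(); tops('w11',z=.044,tol=.0035)
look('top',[('white',(20,20,150),(45,110,255),.044,100),('yel',(10,120,120),(24,255,255),.046,100)],'top2')"
```

```text
39.15
tcp [ 0.4394 -0.1414  0.1316] gap 0.5880937226958322 carrier xy mm [-100.6, 40.4]
marker top 826 x [-112.4  -99.1  -87.2] y [31.5 40.9 50.2] mean y 40.8
marker all 1057 x [-112.3  -96.2  -86.3] y [29.5 40.9 50.3] mean y 40.7
flag top 100 x [-137.1 -130.  -122.7] y [40.  41.8 44.4] mean y 42.2
flag all 101 x [-137.1 -129.9 -122.6] y [40.  41.8 44.4] mean y 42.2
[256.9  15.3] [ 230    0   55   37 1659] [ 0.5654 -0.0852] [226. 242. 240.] 0.0429
[375.6  13.4] [ 349    0   55   32 1421] [ 0.5756 -0.1666] [220. 241. 240.] 0.0429
[496.8  15.9] [ 470    0   55   38 1671] [ 0.5849 -0.2513] [205. 236. 238.] 0.0429
[260.  119.4] [ 235   93   51   53 2130] [ 0.4952 -0.0921] [226. 244. 243.] 0.043
[371.8 119.1] [ 347   93   51   53 2136] [ 0.5046 -0.1748] [222. 243. 242.] 0.043
[483.  123.5] [ 458   98   51   52 2018] [ 0.5113 -0.2589] [213. 240. 242.] 0.043
t 39.25 tcp [ 0.4394 -0.1414  0.1317] cam [0.5183 0.024  0.7925]
white [304.9  21.6] [    0     0   640    53 27267] [0.9784 0.049 ]
white [555.2  82.6] [ 531   59   50   48 1873] [ 0.8276 -0.4913]
white [452.9 193.3] [444 185  18  18 261] [ 0.5922 -0.2503]
white [412.6 197.7] [404 189  18  18 262] [ 0.5853 -0.1654]
white [373.7 204.3] [365 195  18  19 271] [ 0.5739 -0.0838]
white [459.3 231.1] [451 222  18  19 267] [ 0.5134 -0.2589]
white [418.6 235.8] [410 227  18  19 266] [ 0.5063 -0.1739]
white [378.8 241.4] [370 233  19  18 274] [ 0.4973 -0.0912]
yel [609.1  81.7] [ 585   58   49   50 1977] [ 0.8275 -0.6123]
yel [228.5 240.7] [221 232  19  15 142] [0.5075 0.2168]
```

View pics/w11.png

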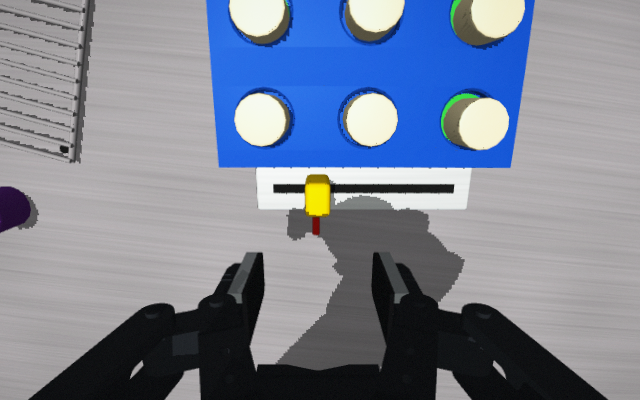

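```bash
python3 -c "
from h import *
p=camera_params('top')
for f in ('top0','top2'):
    h=cv2.cvtColor(cv2.imread(f'pics/{f}.png'),cv2.COLOR_BGR2HSV); m=cv2.inRange(h,(10,110,100),(34,255,255))
    n,l,st,c=cv2.connectedComponentsWithStats(m)
    for k in range(1,n):
        if st[k,4]>40 and c[k][0]<500: print(f,c[k].round(1),st[k])
    r=cv2.inRange(h,(0,110,40),(8,255,255))|cv2.inRange(h,(170,110,40),(180,255,255)); r[:270]=0;r[300:]=0;r[:,:395]=0;r[:,415:]=0
    v,u=np.nonzero(r); print('flag',u.mean(),v.mean(),len(u),px2w(p,u.mean(),v.mean(),.022))
"
```

```text
top0 [230.6 237.5] [221 228  20  19 302]
top0 [441.6 262.2] [435 256  13  14 144]
flag 403.6666666666667 280.8095238095238 21 [ 0.41289841 -0.14355697  0.022     ]
top2 [358.3 122.3] [353 113  17  15  44]
top2 [230.7 237.5] [221 228  20  19 306]
top2 [404.4 267. ] [399 261  12  13 118]
flag nan nan 0 [nan nan nan]<string>:10: RuntimeWarning: Mean of empty slice.
  ret = ret.dtype.type(ret / rcount)
```

All six cheeses are seated and the yellow one hasn't moved. The marker at (317,195) is about 1.3 mm short of the flag at (316,226), so I'll re-centre it by gripping from a TCP at y = 42.

move_arm(commands="0 0 0 0.5 -1.6 30 50; 0 0 0 0 0 40 50; 0 0 0 0 0 35 50; 0 0 0 0 0 20 50; 0 0 0 0 0 6 50; 0 0 0 0 0 0 50; 0 0 0 0 0 0 50; 0 0 0 0 0 0 50")

```text
t: 40.3
eef_pos: [0.441, -0.1402, 0.0018]
eef_rot: [0.001, 0.998, 0.055, 0.002]
wrist_force: [-0.5, 0.0, -0.4]
finger_gap: 0.585
grasp_force: 0.0
```

```bash
python3 -c "
from h import *
track()"
```

```text
tcp [ 0.441  -0.1402  0.0018] gap 0.5845005324707421 carrier xy mm [-98.8, 41.4]
marker top 2776 x [-111.5  -97.8  -86.6] y [31.3 40.9 50.4] mean y 40.8
marker all 4128 x [-111.1  -91.8  -85.9] y [30.9 40.9 50.5] mean y 40.7
flag top 149 x [-137.8 -133.9 -130.2] y [39.2 42.2 44.7] mean y 42.0
flag all 150 x [-137.8 -133.9 -130.2] y [39.2 42.2 44.7] mean y 42.0
```

Flag 42.0 and TCP 41.4: shift 0.7 mm more, grip, release and lift.

move_arm(commands="0 0 0 0 -0.7 0 50; 0 0 0 0 0 0 50; 0 0 0 0 0 0 5; 0 0 0 0 0 0 5; 0 0 0 0 0 0 5; 0 0 0 0 0 0 5; 0 0 0 0 0 0 5; 0 0 0 0 0 0 5")

```text
t: 41.35
eef_pos: [0.44, -0.1392, 0.0008]
eef_rot: [0.0, 0.998, 0.055, 0.001]
wrist_force: [-0.9, -1.3, 2.0]
finger_gap: 0.222
grasp_force: 59.6
```

move_arm(commands="0 0 0 0 0 0 35; 0 0 0 0 0 0 45; 0 0 0 0 0 0 50; 0 0 0 0 0 -25 50; 0 0 0 0 0 -45 50; 0 0 0 0 0 -45 50; 0 0 0 0 0 -20 50; 0 0 0 0 0 0 50")

```text
t: 42.35
eef_pos: [0.4412, -0.1397, 0.1377]
eef_rot: [0.001, 0.998, 0.055, 0.003]
wrist_force: [0.4, 0.3, 0.6]
finger_gap: 0.581
grasp_force: 0.0
```

```bash
python3 -c "
from h import *
track(); print(observe()['t']); tops(z=.044,tol=.0035)"
```

```text
tcp [ 0.4412 -0.1397  0.1377] gap 0.5810830811469763 carrier xy mm [-98.6, 41.9]
marker top 785 x [-112.6  -99.   -87.3] y [33.4 42.9 51.8] mean y 42.6
marker all 1002 x [-112.6  -96.   -86.4] y [31.4 42.2 52.4] mean y 42.4
flag top 117 x [-137.  -129.6 -122.6] y [39.5 42.1 44.8] mean y 42.1
flag all 117 x [-137.  -129.6 -122.6] y [39.5 42.1 44.8] mean y 42.1
42.4
[261.1  16.6] [ 234    0   55   40 1781] [ 0.5665 -0.0852] [226. 242. 240.] 0.043
[377.7  14.8] [ 351    0   54   35 1553] [ 0.5768 -0.1666] [220. 242. 240.] 0.0429
[496.   17.5] [ 471    0   53   41 1787] [ 0.5859 -0.2509] [205. 236. 238.] 0.0429
[263.5 120.5] [ 239   95   50   52 2019] [ 0.4951 -0.0919] [227. 245. 243.] 0.043
[373.4 120.4] [ 349   95   50   52 2076] [ 0.5044 -0.1747] [221. 243. 242.] 0.043
[482.9 124.2] [ 459  100   49   50 1950] [ 0.5115 -0.259 ] [213. 240. 242.] 0.043
```

The marker is centred on the flag to about 0.5 mm (42.6 against 42.1) and all six cheeses are seated.

```bash
python3 -c "
from cell import *
print(finish_job())"
```

```text
the job is handed in; nothing more can be done
None
```

The job is handed in at about 42 s: all three white cheeses sit flat in the green-lined wells (tops level with the ones already loaded), and the yellow marker is within about 0.5 mm of the red flag's centre; the yellow cheese was checked unmoved, while the jar and brush were never approached.

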